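# Moisture check on the large jar

## Robot

A 6-joint arm with a two-finger parallel gripper is mounted at the origin on the work surface. World frame = base frame: x ahead of the robot, y to its left, z up, the work surface at z = 0. Lengths are in m, angles in degrees, forces in N, time in s.
With the tool pointing down it reaches from about 0.325 to 0.875 m from the base axis. Payload 4.4 kg.
Tool frame: the origin (TCP) lies between the finger pads; the fingertips stand 17 mm ahead of it and the grasp point (between the pads) lies 2 mm behind it; z points along the fingers, y is the line along which they close (so a half turn about z gives the same grasp; the last joint's range is limited). The gripper opens to 85 mm and grips with 20 to 120 N. Pads are 22 mm wide; open, the fingers measure 114 mm over their backs; the gripper's body (76 mm by 85 mm) begins 54 mm behind the grasp point. The pads swing forward as they close: fully open they stand 13 mm farther back than shut.
Start: joints at [-74.8, 11.837, 88.321, -0, 79.842, -8.623], TCP at [0.232, -0.526, 0.248] pointing down, gripper open.
Joint ranges: [-156.59, 156.59], [-49.26, 127.26], [12.9, 141.05], [-63.56, 243.56], [4.71, 150.69], [-161.64, 161.64]. Speed limits (degrees/s): [159.86, 159.86, 180, 180, 180, 180].

## Interface

Orientations are given as [roll, pitch, yaw] about the fixed x, y, z axes, in that order (R = Rz(yaw) Ry(pitch) Rx(roll)).
In Python, from station import bot, snapshot gives the robot as it stands. The module is installed in compiled form; this text tells all that it offers.
- The arm moves only by the tool move_arm, never from a script. Its argument "series" is a list of rows, each an object of numbers: "dx", "dy", "dz": the shift along the tool's x, y, z in cm; "ax", "ay", "az": the turn, a rotation vector about the tool's x, y, z in degrees. In form: [{"dx": .., "dy": .., "dz": .., "ax": .., "ay": .., "az": ..}, ...]. A call has 1 to 8 rows; each row is the pose to reach, as a shift and turn from the pose commanded when the call began, along the tool's axes at that moment; what a row does not reach only later rows make up. A row lasts 1/10 s, in which the tool goes at most 50 mm and 8.59 degrees, less where a joint would pass 70% of its speed; a pose out of reach is approached as far as the arm can. A call with a gripper value outside its range is refused whole. "fingers" is the opening, from 0 (shut) to 1 (fully open), set as the call begins (left out, the last holds). The fingers move at their own pace and stop on an object; the grip force is fixed at half the most. Time passes only in rows, so rows that repeat a pose let the fingers close. It gives the time, the measured TCP pose, the force, the opening and the grip force at its end, in the units of the state.
- bot.read_state(): the state, without advancing time (a new reading comes with each control period).
- snapshot(name): name is "scene" or "top"; returns a dict with "img" (384x512x3 uint8, red, green, blue), "mtx" (3x3 intrinsics, pixels), "pose" (4x4, takes a point from camera to world coordinates). Camera axes: x right, y down, z forward; pixel columns grow to the right and rows downward; lengths in m; the calibration is good to about 2 mm. A picture is of the moment at which its call begins. There is no depth.
- bot.finish_job(): hands the job in; it is judged then, once.
The state is a dict: "time": time; "qpos": joint angles; "joint_vel": joint speeds; "tau": joint torques, N m; "tool_pos": TCP position; "tcp_rot": TCP orientation; "ft_force": force on the tool from outside, world axes, zero at the start; "wrist_torque": the same for the moment, N m; "width": finger opening in m; "finger_force": force on a finger pad.
Only numpy, scipy, OpenCV 4.12 (cv2) and the standard library are available. Lean on these libraries where they do the work, as an engineer would, in place of code of your own. Each camera call takes 0.05 s, during which the arm holds its last target. There are 200 camera calls.

## Task

Take the moisture meter from its cradle and press its sprung nose squarely on the middle of the raised pale clay test button on the larger of the two jars: gently, with about 5 N, held steady for two seconds. Then lay the meter back in its cradle as it was, screen up and nose the same way, and let go. Do not shove the jar or press hard on it, keep the hand and arm off the jars, and leave the small jar, the cup and the brush alone.

Things in the scene. Friction and masses are not known exactly. Their poses are not given: they have to be found in the camera images.
- meter: Hand-held meter, 0.25 kg: grey case 120 x 34 x 32 mm (x, y, z), screen on top, black collar 26 mm across at the front, steel nose rod 11 mm across with a round end. Origin: centre of the case's underside; grip across y at this x, between the saddles. x points out along the nose (axis at z = 16 mm), z up through the screen.
- nose_tip (a point): Very end of the meter's nose, 104 mm ahead of the meter's origin along x, 16 mm up, while the nose is out. Axes like the meter's. The nose slides back into the case on a spring: it starts to move at 1.5 N, then takes 2.5 N more per mm; fully in after 6 mm (16.5 N).
- cradle: Fixed wooden cradle, base 120 x 70 x 6 mm. Origin: centre of its underside, on the table; x points the way the nose lies. Two saddles, 18 mm long, centred 43 mm ahead and behind, tops 30 mm up: the meter rests there, its origin 30 mm above the cradle's, axes parallel. Side lips 12 mm higher, 44 mm apart inside. The 68 mm gap between the saddles is free for the fingers.
- jar_large: The larger terracotta jar, standing loose on the table, about 1.8 kg, 200 mm tall, 168 mm across at its widest (85 mm up), foot 110 mm across, neck 80 mm, rim 96 mm. Origin: centre of its underside; z up; its test button is on the -x side of the shoulder.
- jar_large_spot (a point): Point on the large jar's sloping shoulder under the middle of its button, 68 mm from the jar's axis, 139 mm up. z points straight out of the wall, 30 degrees above level. The button: flat round disc of pale clay, 30 mm across, centred on this z and square to it; its face stands 3 to 14 mm proud of this point (differs every time, not reported: find it by touch).
- jar_small: The smaller jar of the same form and clay: 144 mm tall, 121 mm across, about 0.8 kg, with a 24 mm pale button of its own. Origin: centre of its underside. Not to be touched.
- glaze_cup: White ceramic cup, 72 mm across, 75 mm tall. Origin: centre of its underside. Bystander.
- brush: Brush 190 mm long lying on the table. Origin: under its middle. Bystander.
Mind the look-alikes: they are no part of the job. Several things have the shape of the meter; the one meant has the colours described above. Several things have the shape of the cradle; the one meant has the colours described above.

How it is judged:
By the outcome, as a careful person would: the job done as asked, in the order asked, and still so for the second after the job is handed in, with the robot touching nothing.
It also fails if it takes over 54 s, if anything falls off the work surface, if the arm or the gripper's body presses on something with over 40 N, if the wrist force passes 120 N, or if a joint passes its speed limit or range.

## Working session

There is one attempt and no reset: what is moved stays moved. The work goes in short steps, Python scripts to look and compute and a tool call to move; the robot and the scene stay as the last step left them, time stands still between calls to the robot, and variables do not carry over. Pictures are saved under pics/ and viewed, at most 10 in all, crops included, and the job is handed in when it is done.

Besides the shell and the picture viewer there is one more tool, called after "Request:" as name(argument=value, ...) on one line, values as JSON. move_arm: Moves the arm, as the interface text tells. Its arguments: {"type":"object","properties":{"series":{"type":"array","items":{"type":"object","properties":{"dx":{"type":"number"},"dy":{"type":"number"},"dz":{"type":"number"},"ax":{"type":"number"},"ay":{"type":"number"},"az":{"type":"number"}}}},"fingers":{"type":"number"}},"required":["series"]}

```bash
mkdir -p pics; python3 - <<'E'
from station import bot, snapshot
import cv2,numpy as np
for n in("scene","top"):
    s=snapshot(n); np.savez(f"{n}0.npz",**s)
    cv2.imwrite(f"pics/{n}0.png",cv2.resize(s["img"][:,:,::-1],(768,576),interpolation=cv2.INTER_CUBIC))
    print(n,s["mtx"].round(1).tolist(),s["pose"].round(3).tolist())
print(bot.read_state())
E
```

```text
scene [[365.3, 0.0, 259.8], [0.0, 365.3, 190.9], [0.0, 0.0, 1.0]] [[-0.826, 0.386, -0.409, 0.925], [0.563, 0.544, -0.622, 0.592], [-0.018, -0.745, -0.667, 0.735], [0.0, 0.0, 0.0, 1.0]]
top [[373.3, 0.0, 254.2], [0.0, 373.3, 190.8], [0.0, 0.0, 1.0]] [[-0.023, -0.982, 0.186, 0.375], [-0.999, 0.031, 0.038, -0.012], [-0.043, -0.185, -0.982, 1.002], [0.0, 0.0, 0.0, 1.0]]
{'time': 0.1, 'qpos': array([-7.47989464e+01,  1.18822529e+01,  8.83982908e+01,  4.44551702e-04,
        7.98435149e+01, -8.62382829e+00]), 'joint_vel': array([ 0.02058762, -0.03235107, -0.29233062,  0.0335812 ,  0.09522541,
       -0.10182973]), 'tau': array([-2.29369443e-04, -3.84094119e+01, -2.92545801e+01, -1.44064275e-04,
        4.90737904e-03, -1.19083478e-05]), 'tool_pos': array([ 0.23207334, -0.525353  ,  0.24719938]), 'tcp_rot': array([-1.79877410e+02, -1.90346111e-02,  2.38247827e+01]), 'ft_force': array([ 0.11700499,  0.8703381 , -0.23865514]), 'wrist_torque': array([0.03523341, 0.00578562, 0.00030826]), 'finger_force': 0.0, 'width': 0.08545331451859321}
```

View pics/scene0.png

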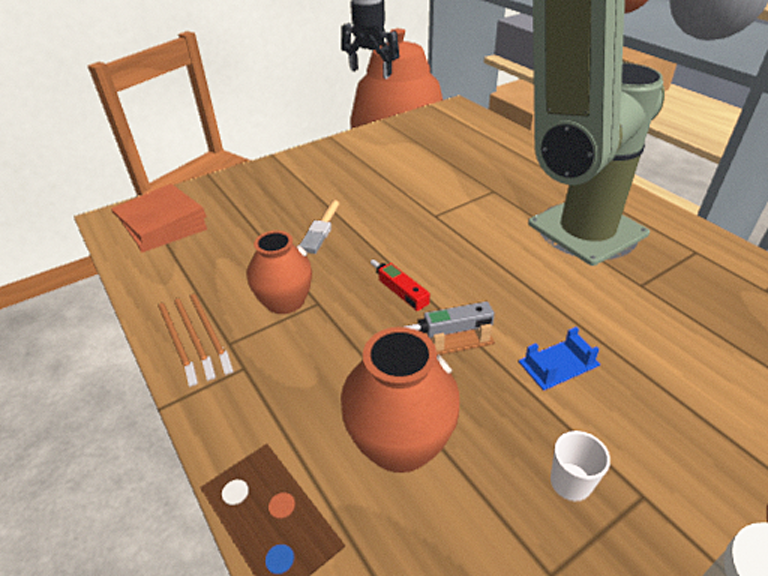

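View pics/top0.png

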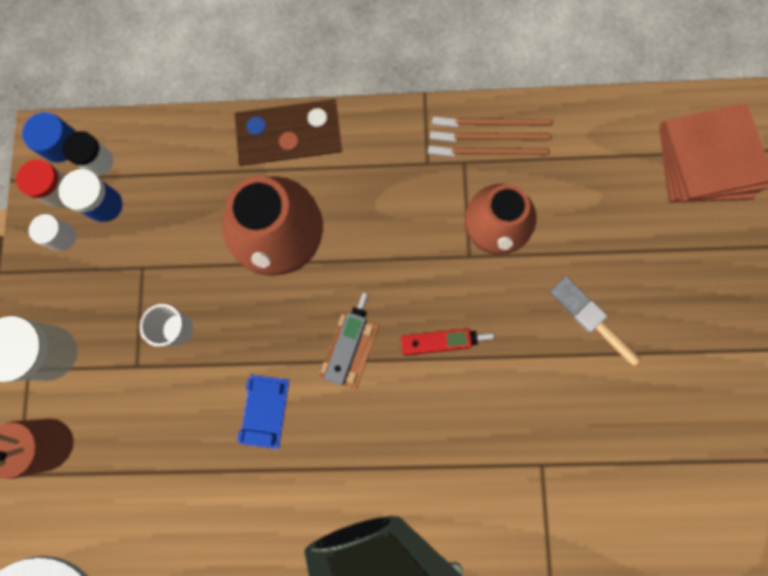

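The scene view (768x576) shows the grey meter on its wooden cradle at about (455,322). The large jar is at (400,400), with its button just visible at (444,363). In the top view the meter runs from (337,380) to a nose at (363,295). The large jar's mouth is at (257,206) and its button at (261,260). The red meter and the blue cradle are the decoys.

```bash
cat > h.py <<'E'
import numpy as np,cv2
def load(n): return dict(np.load(n))
def ray(s,uv):
    d=s["pose"][:3,:3]@np.linalg.solve(s["mtx"],[uv[0],uv[1],1.]); return s["pose"][:3,3],d/np.linalg.norm(d)
def plane(s,uv,z):
    o,d=ray(s,uv); return o+d*(z-o[2])/d[2]
def tri(a,ua,b,ub):
    o,d=ray(a,ua);p,e=ray(b,ub)
    t=np.linalg.lstsq(np.c_[d,-e],p-o,rcond=None)[0]
    x,y=o+d*t[0],p+e*t[1]; return (x+y)/2,np.linalg.norm(x-y)*1000
def proj(s,P):
    q=s["mtx"]@(s["pose"][:3,:3].T@(np.asarray(P)-s["pose"][:3,3])); return q[:2]/q[2]
def blob(s,box,lo,hi):
    "largest HSV blob in box (x0,y0,x1,y1 in original px): centroid, area, minAreaRect, contour"
    x0,y0,x1,y1=box; h=cv2.cvtColor(s["img"][y0:y1,x0:x1],cv2.COLOR_RGB2HSV)
    c=max(cv2.findContours(cv2.inRange(h,lo,hi),cv2.RETR_EXTERNAL,cv2.CHAIN_APPROX_NONE)[0],key=cv2.contourArea)
    m=cv2.moments(c); c=c+np.array([x0,y0]); 
    return np.array([m["m10"]/m["m00"]+x0,m["m01"]/m["m00"]+y0]),m["m00"],cv2.minAreaRect(c),c
E
python3 - <<'E'
from h import *
S,T=load("scene0.npz"),load("top0.npz")
np.set_printoptions(precision=4,suppress=True)
def go(name,bs,bt,lo,hi):
    a,b=blob(S,bs,lo,hi),blob(T,bt,lo,hi)
    print(name,a[0],a[1],b[0],b[1],np.round(b[2][0],1),np.round(b[2][1],1),b[2][2].__round__(1),*tri(S,a[0],T,b[0])); return a,b
go("screen",(270,195,335,225),(215,190,255,260),(45,60,40),(90,255,255))
go("mouth",(235,215,300,255),(140,110,205,165),(0,0,0),(180,255,60))
go("button",(285,230,310,255),(155,160,190,185),(0,0,150),(40,90,255))
# grey case with screen etc: low saturation
for s,b in((S,(265,195,335,230)),(T,(210,190,255,262))):
    c=blob(s,b,(0,0,60),(180,60,230)); print("grey",c[:3])
# crops, one picture
A=cv2.resize(S["img"][190:260,230:340],None,fx=7,fy=7,interpolation=cv2.INTER_CUBIC)[:290]
A=cv2.resize(S["img"][190:255,240:340],(800,520//1),interpolation=cv2.INTER_CUBIC)
B=cv2.resize(T["img"][190:262,205:260],(440,576),interpolation=cv2.INTER_CUBIC)
cv2.imwrite("pics/cS.png",A[:,:,::-1]);cv2.imwrite("pics/cT.png",B[:,:,::-1])
E
```

```text
screen [292.6719 210.4766] 64.0 [234.4154 218.2373] 95.5 [234.3 218.1] [ 8.9 12.6] 18.4 [0.4838 0.0754 0.0603] 0.035457679634745415
mouth [266.181 235.809] 810.5 [171.0473 137.0719] 693.5 [171. 137.] [30. 30.] 90.0 [0.6579 0.2051 0.197 ] 0.008632136482570468
button [295.8175 242.6349] 42.0 [173.0493 172.9625] 84.5 [172.8 173.3] [12.7  9.2] 45.0 [0.5883 0.2144 0.138 ] 0.366905889543928
grey (array([306.9971, 212.1625]), 521.0, ((305.4840087890625, 212.4119873046875), (16.725791931152344, 47.851863861083984), 79.69515228271484))
grey (array([229.9087, 231.8527]), 586.0, ((229.87559509277344, 231.84841918945312), (13.520721435546875, 47.82703399658203), 19.653823852539062))
```

View pics/cS.png

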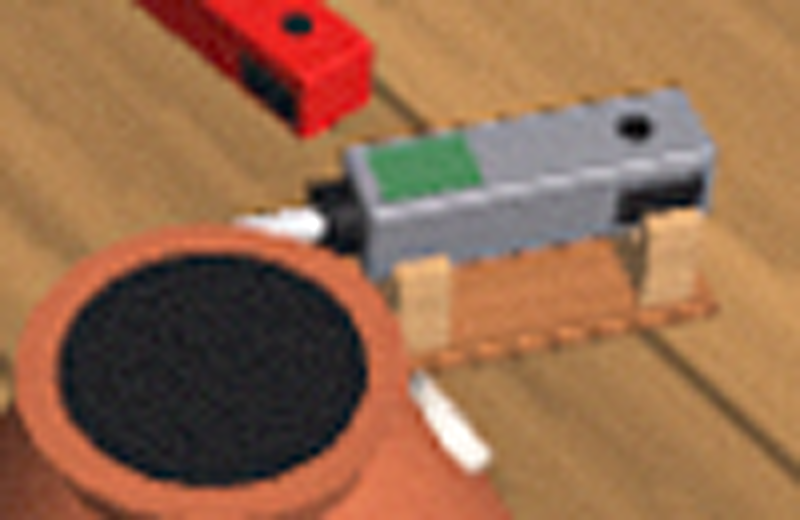

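View pics/cT.png

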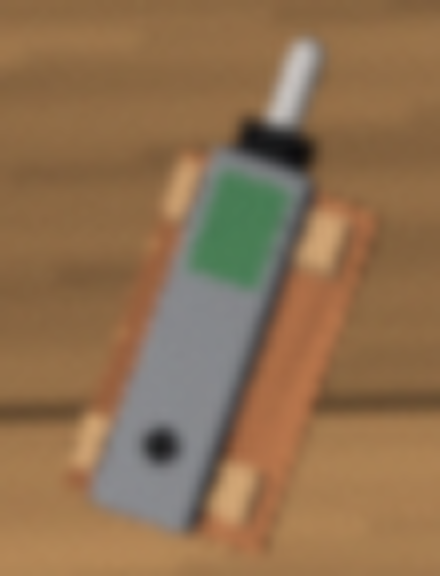

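The scene crop (8x) shows the black dot on the case at (635,128) and the button edge-on at (450,425). The top crop shows the case-top corners at about (214,150), (312,178), (190,530) and (95,495), the dot at (160,446) and the nose end at (308,42).

```bash
python3 - <<'E'
from h import *
np.set_printoptions(precision=4,suppress=True)
S,T=load("scene0.npz"),load("top0.npz")
f=lambda p,o:((p[0]+.5)/8-.5+o[0],(p[1]+.5)/8-.5+o[1])
fS=lambda p:f(p,(240,190)); fT=lambda p:f(p,(205,190))
dot,_=tri(S,fS((635,128)),T,fT((160,446))); print("dot",dot,_)
a,b=[blob(s,bx,(45,60,40),(90,255,255))[0] for s,bx in((S,(270,195,335,225)),(T,(215,190,255,260)))]
scr,_=tri(S,a,T,b); v=scr-dot; print("scr",scr,"heading",np.degrees(np.arctan2(v[1],v[0])),np.linalg.norm(v))
zt=(dot[2]+scr[2])/2
c=[plane(T,fT(p),zt)for p in((214,150),(312,178),(190,530),(95,495))]
c=np.array(c);print(c); m=c.mean(0);u=(c[0]+c[1]-c[2]-c[3])/2;print("case mid",m,"len",np.linalg.norm(u),"head",np.degrees(np.arctan2(u[1],u[0])),"wid",np.linalg.norm(c[0]-c[1]),np.linalg.norm(c[2]-c[3]))
print("tip@z46",plane(T,fT((308,42)),.046))
# cradle base corners (top z=6mm)
print("cradle",[plane(T,fT(p),.006) for p in((378,210),(262,550),(72,485),(182,150))])
# jar
J=np.array([.6579,.2051])
bu=blob(T,(155,160,190,185),(0,0,150),(40,90,255))[0]
for d in(3,6,9,12,14):
    z=.139+d*.0005; P=plane(T,bu,z); w=P[:2]-J; print(d,P,"r",np.linalg.norm(w),"want",.068+d*.000866,"az",np.degrees(np.arctan2(w[1],w[0])))
E
```

```text
dot [0.4163 0.1011 0.0606] 0.02132378553401291
scr [0.4838 0.0754 0.0603] heading -20.839559187977688 0.07226996629614883
[[0.5094 0.083  0.0605]
 [0.4995 0.0518 0.0605]
 [0.3901 0.092  0.0605]
 [0.4016 0.1217 0.0605]]
case mid [0.4502 0.0871 0.0605] len 0.11556720499663774 head -19.939227119499552 wid 0.032715183681206045 0.03188053136259677
tip@z46 [0.5461 0.0533 0.046 ]
cradle [array([0.4953, 0.0336, 0.006 ]), array([0.3839, 0.0743, 0.006 ]), array([0.4066, 0.1371, 0.006 ]), array([0.5176, 0.0994, 0.006 ])]
3 [0.5875 0.2139 0.1405] r 0.07089900363395418 want 0.07059800000000001 az 172.88765657535004
6 [0.5872 0.2135 0.142 ] r 0.0712191706798466 want 0.07319600000000001 az 173.23902654923066
9 [0.5868 0.2131 0.1435] r 0.07154199212799983 want 0.075794 az 173.5872385226439
12 [0.5864 0.2127 0.145 ] r 0.0718674322084801 want 0.078392 az 173.9323095021333
14 [0.5862 0.2124 0.146 ] r 0.07208582955535295 want 0.080124 az 174.16062049881626
```

Request:
move_arm(series=[{"dx":22.3,"dy":-23.6,"az":22},{"dx":22.3,"dy":-23.6,"az":22},{"dx":22.3,"dy":-23.6,"az":22},{"dx":22.3,"dy":-23.6,"az":22},{"dx":22.3,"dy":-23.6,"az":22},{"dx":22.3,"dy":-23.6,"az":22},{"dx":22.3,"dy":-23.6,"az":22},{"dx":22.3,"dy":-23.6,"az":22}], fingers=0.7)

```text
invalid input
```

```bash
cat > d.py <<'E'
import numpy as np
from scipy.spatial.transform import Rotation as R
from station import bot
def delta(P,Rt,verbose=True):
    s=bot.read_state(); R0=R.from_euler("xyz",s["tcp_rot"],degrees=True)
    d=R0.inv().apply(np.asarray(P)-s["tool_pos"])*100; a=(R0.inv()*Rt).as_rotvec(degrees=True)
    print("t",round(s["time"],2),"pos",s["tool_pos"].round(4),"rpy",s["tcp_rot"].round(2),"q",s["qpos"].round(0),"F",s["ft_force"].round(2),"w",round(s["width"],4))
    print("d cm",d.round(2),"a deg",a.round(2)); return d,a
def down(yaw): return R.from_euler("xyz",[180,0,yaw],degrees=True)
E
python3 -c "
from d import *
delta([.450,.0865,.15],down(-20.2))"
```

```text
t 0.1 pos [ 0.2321 -0.5254  0.2472] rpy [-1.7988e+02 -2.0000e-02  2.3820e+01] q [-75.  12.  88.   0.  80.  -9.] F [ 0.12  0.87 -0.24] w 0.0855
d cm [ 44.65 -47.15   9.84] a deg [-1.200e-01  3.000e-02  4.402e+01]
```

Request:
move_arm(series=[{"dx":22.3,"dy":-23.6,"dz":0,"ax":0,"ay":0,"az":22},{"dx":22.3,"dy":-23.6,"dz":0,"ax":0,"ay":0,"az":22},{"dx":22.3,"dy":-23.6,"dz":0,"ax":0,"ay":0,"az":22},{"dx":22.3,"dy":-23.6,"dz":0,"ax":0,"ay":0,"az":22},{"dx":22.3,"dy":-23.6,"dz":0,"ax":0,"ay":0,"az":22},{"dx":22.3,"dy":-23.6,"dz":0,"ax":0,"ay":0,"az":22},{"dx":22.3,"dy":-23.6,"dz":0,"ax":0,"ay":0,"az":22},{"dx":22.3,"dy":-23.6,"dz":0,"ax":0,"ay":0,"az":22}], fingers=0.7)

```text
time: 0.9
tool_pos: [0.3412, -0.217, 0.2478]
tcp_rot: [-179.9, 0.0, 2.1]
ft_force: [-0.0, -0.3, 0.6]
width: 0.0597
finger_force: 0.0
```

```bash
python3 -c "
from d import *
delta([.450,.0865,.15],down(-20.2))"
```

```text
t 0.9 pos [ 0.3412 -0.217   0.2478] rpy [-1.7992e+02  1.0000e-02  2.1000e+00] q [-45. -10. 111.   0.  80.  43.] F [-0.04 -0.33  0.56] w 0.0597
d cm [ 11.99 -29.92   9.82] a deg [-0.07  0.03 22.3 ]
```

Request:
move_arm(series=[{"dx":12,"dy":-29.9,"dz":9.8,"ax":0,"ay":0,"az":22.3},{"dx":12,"dy":-29.9,"dz":9.8,"ax":0,"ay":0,"az":22.3},{"dx":12,"dy":-29.9,"dz":9.8,"ax":0,"ay":0,"az":22.3},{"dx":12,"dy":-29.9,"dz":9.8,"ax":0,"ay":0,"az":22.3},{"dx":12,"dy":-29.9,"dz":9.8,"ax":0,"ay":0,"az":22.3},{"dx":12,"dy":-29.9,"dz":9.8,"ax":0,"ay":0,"az":22.3},{"dx":12,"dy":-29.9,"dz":9.8,"ax":0,"ay":0,"az":22.3},{"dx":12,"dy":-29.9,"dz":9.8,"ax":0,"ay":0,"az":22.3}])

```text
time: 1.7
tool_pos: [0.4513, 0.0853, 0.1484]
tcp_rot: [180.0, 0.2, -20.3]
ft_force: [0.1, -0.2, 0.2]
width: 0.0601
finger_force: 0.0
```

```bash
python3 -c "
from d import *
delta([.450,.0865,.044],down(-20.2))"
```

```text
t 1.7 pos [0.4513 0.0853 0.1484] rpy [ 1.7999e+02  1.6000e-01 -2.0250e+01] q [ -0.   4. 110.   0.  66. 110.] F [ 0.13 -0.2   0.2 ] w 0.0601
d cm [-0.14 -0.07 10.44] a deg [ 0.01  0.16 -0.05]
```

Request:
move_arm(series=[{"dx":-0.1,"dy":-0.1,"dz":2.5,"ax":0,"ay":0.1,"az":0},{"dx":-0.1,"dy":-0.1,"dz":5,"ax":0,"ay":0.1,"az":0},{"dx":-0.1,"dy":-0.1,"dz":7.5,"ax":0,"ay":0.1,"az":0},{"dx":-0.1,"dy":-0.1,"dz":9,"ax":0,"ay":0.1,"az":0},{"dx":-0.1,"dy":-0.1,"dz":10.4,"ax":0,"ay":0.1,"az":0},{"dx":-0.1,"dy":-0.1,"dz":10.4,"ax":0,"ay":0.1,"az":0},{"dx":-0.1,"dy":-0.1,"dz":10.4,"ax":0,"ay":0.1,"az":0}])

```text
time: 2.4
tool_pos: [0.451, 0.0828, 0.0463]
tcp_rot: [180.0, -0.1, -20.5]
ft_force: [0.0, -0.1, 0.8]
width: 0.0597
finger_force: 0.0
```

```bash
python3 - <<'E'
from d import *
from station import snapshot
import cv2
delta([.450,.0865,.044],down(-20.2))
s=snapshot("scene"); t=snapshot("top")
A=cv2.resize(s["img"][150:260,230:370],(764,600),interpolation=cv2.INTER_CUBIC)
cv2.imwrite("pics/g1.png",A[:,:,::-1])
E
```

```text
t 2.4 pos [0.451  0.0828 0.0463] rpy [ 1.7997e+02 -8.0000e-02 -2.0550e+01] q [ -0.  14. 113.  -0.  52. 110.] F [ 0.03 -0.09  0.76] w 0.0597
d cm [-0.23 -0.31  0.23] a deg [ 0.03 -0.08 -0.35]
```

View pics/g1.png

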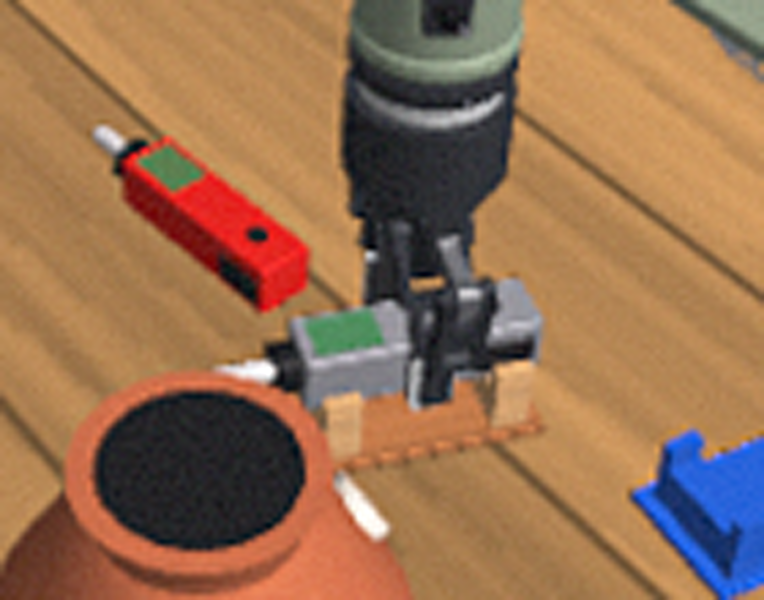

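The fingers straddle the grey case between the saddles, with the case under them at about (450,330) in the crop. I'll trim the few remaining millimetres before closing.

Request:
move_arm(series=[{"dx":-0.2,"dy":-0.3,"dz":0.2,"ax":0,"ay":0,"az":-0.3},{"dx":-0.2,"dy":-0.3,"dz":0.2,"ax":0,"ay":0,"az":-0.3},{"dx":-0.2,"dy":-0.3,"dz":0.2,"ax":0,"ay":0,"az":-0.3}])

```text
time: 2.8
tool_pos: [0.4501, 0.0876, 0.0446]
tcp_rot: [-180.0, -0.1, -20.1]
ft_force: [-0.8, 1.0, -0.4]
width: 0.0594
finger_force: 0.0
```

```bash
python3 -c "
from d import *
delta([.450,.0865,.044],down(-20.2));delta([.450,.0865,.044],down(-20.2))"
```

```text
t 2.8 pos [0.4501 0.0876 0.0446] rpy [-1.7999e+02 -1.4000e-01 -2.0150e+01] q [  0.  14. 113.  -0.  52. 110.] F [-0.82  0.98 -0.39] w 0.0594
d cm [0.03 0.11 0.06] a deg [-0.01 -0.14  0.05]
t 2.8 pos [0.4501 0.0876 0.0446] rpy [-1.7999e+02 -1.4000e-01 -2.0150e+01] q [  0.  14. 113.  -0.  52. 110.] F [-0.82  0.98 -0.39] w 0.0594
d cm [0.03 0.11 0.06] a deg [-0.01 -0.14  0.05]
```

Request:
move_arm(series=[{"dx":0,"dy":0.1,"dz":0,"ax":0,"ay":0,"az":0},{"dx":0,"dy":0.1,"dz":0,"ax":0,"ay":0,"az":0},{"dx":0,"dy":0.1,"dz":0,"ax":0,"ay":0,"az":0},{"dx":0,"dy":0.1,"dz":0,"ax":0,"ay":0,"az":0},{"dx":0,"dy":0.1,"dz":0,"ax":0,"ay":0,"az":0},{"dx":0,"dy":0.1,"dz":0,"ax":0,"ay":0,"az":0}], fingers=0)

```text
time: 3.4
tool_pos: [0.45, 0.0866, 0.0447]
tcp_rot: [-180.0, -0.1, -20.2]
ft_force: [-0.4, 0.7, 4.9]
width: 0.0334
finger_force: 60.5
```

```bash
python3 -c "
from d import *
delta([.450,.0865,.22],down(-20.2))"
```

```text
t 3.4 pos [0.45   0.0866 0.0447] rpy [-1.7997e+02 -1.4000e-01 -2.0180e+01] q [  0.  14. 114.  -0.  52. 110.] F [-0.43  0.74  4.87] w 0.0334
d cm [  0.04   0.   -17.53] a deg [-0.03 -0.14  0.02]
```

Request:
move_arm(series=[{"dx":0,"dy":0,"dz":-1,"ax":0,"ay":0,"az":0},{"dx":0,"dy":0,"dz":-3,"ax":0,"ay":0,"az":0},{"dx":0,"dy":0,"dz":-6,"ax":0,"ay":0,"az":0},{"dx":0,"dy":0,"dz":-10,"ax":0,"ay":0,"az":0},{"dx":0,"dy":0,"dz":-14,"ax":0,"ay":0,"az":0},{"dx":0,"dy":0,"dz":-17,"ax":0,"ay":0,"az":0},{"dx":0,"dy":0,"dz":-19,"ax":0,"ay":0,"az":0},{"dx":0,"dy":0,"dz":-19,"ax":0,"ay":0,"az":0}])

```text
time: 4.2
tool_pos: [0.4509, 0.0865, 0.2374]
tcp_rot: [-179.9, -0.4, -20.2]
ft_force: [0.6, 0.5, -2.8]
width: 0.0332
finger_force: 60.0
```

```bash
cat >> d.py <<'E'
J=np.array([.6579,.2051])
def press(dist,az=173.3,tipoff=(.104,0,-.0013),lat=(0,0,0),spot=None):
    "TCP target with tip at spot+n*dist"
    h=az-180; Rt=R.from_euler("xyz",[180,30,h],degrees=True); a=np.radians(az)
    if spot is None: spot=np.r_[J+.068*np.array([np.cos(a),np.sin(a)]),.139]
    n=-Rt.apply([1,0,0]); return spot+n*dist-Rt.apply(tipoff)+np.array(lat),Rt
E
python3 -c "
from d import *
P,Rt=press(.05);print(P);delta(P,Rt)"
```

```text
[0.45726174 0.22866958 0.21487417]
t 4.2 pos [0.4509 0.0865 0.2374] rpy [-179.89   -0.45  -20.18] q [  0.  -2. 105.  -0.  77. 110.] F [ 0.57  0.47 -2.8 ] w 0.0332
d cm [ -4.33 -13.56   2.24] a deg [ -3.58 -30.32 -13.16]
```

Request:
move_arm(series=[{"dx":-1.4,"dy":-2,"dz":0,"ax":-0.9,"ay":-7.6,"az":-3.3},{"dx":-2.8,"dy":-5,"dz":0,"ax":-1.8,"ay":-15.2,"az":-6.6},{"dx":-4.3,"dy":-8,"dz":0.8,"ax":-2.7,"ay":-22.7,"az":-9.9},{"dx":-4.3,"dy":-11,"dz":1.6,"ax":-3.6,"ay":-30.3,"az":-13.2},{"dx":-4.3,"dy":-13.6,"dz":2.2,"ax":-3.6,"ay":-30.3,"az":-13.2},{"dx":-4.3,"dy":-13.6,"dz":2.2,"ax":-3.6,"ay":-30.3,"az":-13.2},{"dx":-4.3,"dy":-13.6,"dz":2.2,"ax":-3.6,"ay":-30.3,"az":-13.2},{"dx":-4.3,"dy":-13.6,"dz":2.2,"ax":-3.6,"ay":-30.3,"az":-13.2}])

```text
time: 5.0
tool_pos: [0.4552, 0.2283, 0.2118]
tcp_rot: [179.9, 30.4, -6.7]
ft_force: [0.2, 0.1, -3.5]
width: 0.0335
finger_force: 60.5
```

```bash
python3 - <<'E'
from d import *
from station import snapshot
import cv2
P,Rt=press(.05);delta(P,Rt)
for n in("scene","top"): np.savez(f"{n}1.npz",**snapshot(n))
delta(P,Rt)
S=np.load("scene1.npz")["img"];T=np.load("top1.npz")["img"]
A=np.hstack([cv2.resize(S[180:280,225:325],(400,400),interpolation=cv2.INTER_CUBIC),cv2.resize(T[115:215,130:230],(400,400),interpolation=cv2.INTER_CUBIC)])
cv2.imwrite("pics/p1.png",A[:,:,::-1])
E
```

```text
t 5.0 pos [0.4552 0.2283 0.2118] rpy [179.89  30.39  -6.73] q [ 11.  24.  83.   9. 103. 108.] F [ 0.22  0.05 -3.47] w 0.0335
d cm [ 0.02 -0.06 -0.37] a deg [ 0.09  0.39 -0.03]
t 5.1 pos [0.4556 0.2283 0.2127] rpy [179.96  30.29  -6.73] q [ 11.  23.  83.   9. 103. 108.] F [-0.31 -0.05 -2.32] w 0.033
d cm [ 0.03 -0.06 -0.26] a deg [ 0.03  0.29 -0.03]
```

View pics/p1.png

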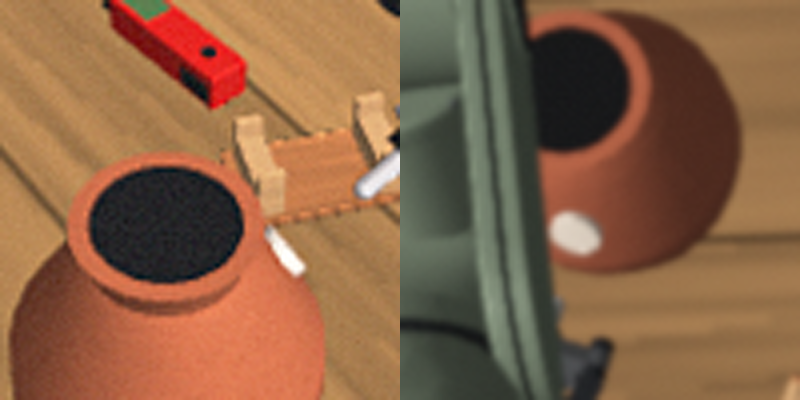

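The left half (scene) shows the nose tip at crop (362,192), about pixel (315,228), and the button edge-on from (265,228) to (303,275). In the top view the arm hides the nose, but the whole button is visible at (576,233).

```bash
python3 - <<'E'
from h import *; from d import *
np.set_printoptions(precision=2,suppress=True)
S,T=load("scene1.npz"),load("top1.npz")
s=bot.read_state();R0=R.from_euler("xyz",s["tcp_rot"],degrees=True)
tip=s["tool_pos"]+R0.apply([.104,0,-.0013]);print("tip",tip.round(4),"pred px",proj(S,tip),"mask:")
h=cv2.cvtColor(S["img"],cv2.COLOR_RGB2HSV)[215:240,308:330];m=cv2.inRange(h,(0,0,140),(180,50,255))
ys,xs=np.nonzero(m);i=np.argsort(xs)[:6];print(xs[i]+308,ys[i]+215)
for nm,I,b in(("S",S,(285,230,310,255)),("T",T,(155,160,195,185))):
    c=blob(I,b,(0,0,150),(40,90,255));k=c[3][:,0];print(nm,c[0],c[1],"x",k[:,0].min(),k[:,0].max(),"y",k[:,1].min(),k[:,1].max())
    for az in(170,173.3,176):
      for d in(3,8,14):
        a=np.radians(az);n=np.array([np.cos(a)*.866,np.sin(a)*.866,.5]);u=np.array([-np.sin(a),np.cos(a),0]);v=np.cross(n,u)
        sp=np.r_[J+.068*np.array([np.cos(a),np.sin(a)]),.139]+n*d/1000
        q=np.array([proj(I,sp+.015*(u*np.cos(t)+v*np.sin(t)))for t in np.linspace(0,6.28,40)]);print(az,d,proj(I,sp),q.min(0),q.max(0))
E
```

```text
tip [0.55 0.22 0.16] pred px [313.37 227.39] mask:
[314 314 314 315 315 315] [226 227 225 225 227 226]
S [295.67 242.44] 42.5 x 291 301 y 236 248
170 3 [296.81 242.78] [292.37 237.06] [301.26 248.55]
170 8 [298.69 241.33] [294.25 235.62] [303.14 247.1 ]
170 14 [300.94 239.59] [296.49 233.88] [305.4  245.36]
173.3 3 [295.84 241.45] [291.19 235.95] [300.49 247.  ]
173.3 8 [297.65 239.92] [293.   234.43] [302.31 245.47]
173.3 14 [299.82 238.09] [295.17 232.6 ] [304.49 243.63]
176 3 [294.97 240.4 ] [290.17 235.08] [299.8  245.75]
176 8 [296.72 238.81] [291.92 233.5 ] [301.56 244.16]
176 14 [298.83 236.91] [294.02 231.6 ] [303.67 242.26]
T [172.96 172.96] 89.0 x 167 179 y 168 178
170 3 [171.62 172.67] [165.48 168.26] [177.75 176.97]
170 8 [171.   174.18] [164.85 169.76] [177.16 178.47]
170 14 [170.26 176.  ] [164.08 171.59] [176.44 180.29]
173.3 3 [173.27 172.86] [167.06 168.49] [179.49 177.13]
173.3 8 [172.77 174.38] [166.53 170.01] [179.01 178.65]
173.3 14 [172.15 176.21] [165.89 171.85] [178.42 180.48]
176 3 [174.64 172.94] [168.36 168.57] [180.91 177.19]
176 8 [174.22 174.46] [167.92 170.1 ] [180.52 178.71]
176 14 [173.72 176.3 ] [167.39 171.95] [180.04 180.54]
```

```bash
cat >> d.py <<'E'
from station import snapshot
def avg(N=8,az=172.8,dist=.02,**k):
    P,Rt=press(dist,az,**k); L=[]
    for _ in range(N): snapshot("scene"); s=bot.read_state(); L.append(np.r_[s["tool_pos"],s["tcp_rot"],s["ft_force"],s["time"]])
    L=np.array(L); L[:,3]%=360; m=L.mean(0); R0=R.from_euler("xyz",m[3:6],degrees=True)
    n=-Rt.apply([1,0,0]); tip=m[:3]+R0.apply([.104,0,-.0013]); P0,_=press(0,az,**k); e=Rt.inv().apply(m[:3]-P0)*1000
    print("t",m[9].round(2),"pos",m[:3].round(4),"rpy",m[3:6].round(2),"F",m[6:9].round(2),"sd",L[:,:3].std(0).round(4),L[:,6:9].std(0).round(2))
    print("force along n",(m[6:9]@n).round(2),"sd",(L[:,6:9]@n).std().round(2),"tip rel spot in tool mm",e.round(2))
    print("d cm",(R0.inv().apply(P-m[:3])*100).round(2),"a",(R0.inv()*Rt).as_rotvec(degrees=True).round(2))
E
python3 -c "
from d import *
avg()"
```

```text
t 5.32 pos [0.4559 0.2286 0.2128] rpy [179.98  30.28  -6.7 ] F [-0.16  0.2  -2.53] sd [0.0001 0.0002 0.0002] [0.44 0.61 0.41]
force along n -1.1 sd 0.31 tip rel spot in tool mm [-50.13   1.96   2.47]
d cm [ 3.01 -0.17 -0.26] a [0.27 0.28 0.43]
```

Request:
move_arm(series=[{"dx":0,"dy":-0.2,"dz":-0.3,"ax":0.3,"ay":0.3,"az":0.4},{"dx":1,"dy":-0.2,"dz":-0.3,"ax":0.3,"ay":0.3,"az":0.4},{"dx":2,"dy":-0.2,"dz":-0.3,"ax":0.3,"ay":0.3,"az":0.4},{"dx":2.6,"dy":-0.2,"dz":-0.3,"ax":0.3,"ay":0.3,"az":0.4},{"dx":3,"dy":-0.2,"dz":-0.3,"ax":0.3,"ay":0.3,"az":0.4},{"dx":3,"dy":-0.2,"dz":-0.3,"ax":0.3,"ay":0.3,"az":0.4}])

```text
time: 6.1
tool_pos: [0.4836, 0.2276, 0.1988]
tcp_rot: [-180.0, 30.1, -7.2]
ft_force: [-0.2, 0.2, -2.3]
width: 0.0333
finger_force: 60.5
```

```bash
python3 - <<'E'
from d import *
avg(10)
import cv2
for n in("scene","top"): np.savez(f"{n}2.npz",**snapshot(n))
S=np.load("scene2.npz")["img"];T=np.load("top2.npz")["img"]
A=np.hstack([cv2.resize(S[200:260,270:330],(400,400),interpolation=cv2.INTER_CUBIC),cv2.resize(T[145:205,140:200],(400,400),interpolation=cv2.INTER_CUBIC)])
cv2.imwrite("pics/p2.png",A[:,:,::-1])
E
```

```text
t 6.38 pos [0.4832 0.2279 0.1997] rpy [180.03  30.05  -7.13] F [-0.3   0.1  -2.81] sd [0.0001 0.0001 0.0002] [0.32 0.39 0.34]
force along n -1.14 sd 0.39 tip rel spot in tool mm [-20.01  -0.74   0.2 ]
d cm [ 0.    0.07 -0.02] a [0.   0.05 0.06]
```

View pics/p2.png

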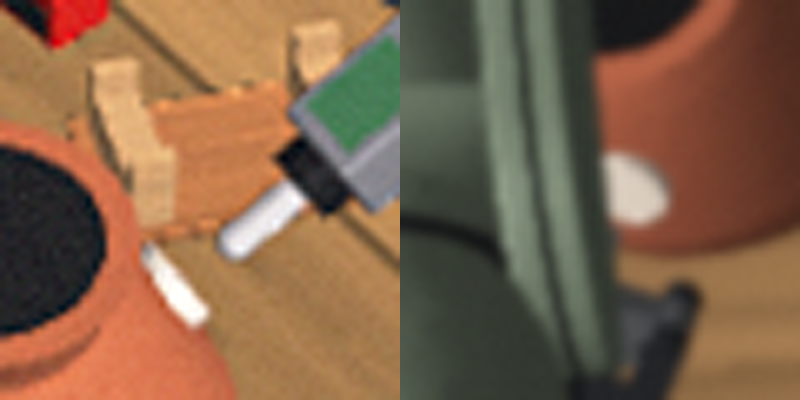

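The left crop shows the nose tip at (232,255), aimed at the button's middle at about (177,285). It sits about 1 mm low and towards +y. I'll trim that and move in by small steps, watching the force.

Request:
move_arm(series=[{"dx":0.2,"dy":0.1,"dz":-0.05,"ax":0,"ay":0,"az":0},{"dx":0.4,"dy":0.1,"dz":-0.05,"ax":0,"ay":0,"az":0},{"dx":0.5,"dy":0.1,"dz":-0.05,"ax":0,"ay":0,"az":0},{"dx":0.5,"dy":0.1,"dz":-0.05,"ax":0,"ay":0,"az":0}])

```text
time: 7.1
tool_pos: [0.4879, 0.2262, 0.1974]
tcp_rot: [-180.0, 30.1, -7.1]
ft_force: [-0.4, -0.1, -3.7]
width: 0.0333
finger_force: 60.5
```

Request:
move_arm(series=[{"dx":0.15,"dy":0,"dz":0,"ax":0,"ay":0,"az":0},{"dx":0.15,"dy":0,"dz":0,"ax":0,"ay":0,"az":0},{"dx":0.15,"dy":0,"dz":0,"ax":0,"ay":0,"az":0}])

```text
time: 7.4
tool_pos: [0.489, 0.2261, 0.1968]
tcp_rot: [-180.0, 30.1, -7.1]
ft_force: [-0.6, -0.5, -2.8]
width: 0.033
finger_force: 60.5
```

```bash
python3 -c "
from d import *
avg(6)"
```

```text
t 7.58 pos [0.489  0.2262 0.1968] rpy [180.03  30.05  -7.13] F [-0.18 -0.   -2.69] sd [0. 0. 0.] [0.3  0.23 0.37]
force along n -1.19 sd 0.26 tip rel spot in tool mm [-13.44   0.27  -0.29]
d cm [-0.66 -0.03  0.03] a [0.   0.05 0.06]
```

Request:
move_arm(series=[{"dx":0.15,"dy":0,"dz":0,"ax":0,"ay":0,"az":0},{"dx":0.15,"dy":0,"dz":0,"ax":0,"ay":0,"az":0},{"dx":0.15,"dy":0,"dz":0,"ax":0,"ay":0,"az":0}])

```text
time: 8.0
tool_pos: [0.4903, 0.226, 0.196]
tcp_rot: [-180.0, 30.1, -7.1]
ft_force: [0.5, 0.5, -2.9]
width: 0.0334
finger_force: 60.5
```

Request:
move_arm(series=[{"dx":0.15,"dy":0,"dz":0,"ax":0,"ay":0,"az":0},{"dx":0.15,"dy":0,"dz":0,"ax":0,"ay":0,"az":0},{"dx":0.15,"dy":0,"dz":0,"ax":0,"ay":0,"az":0}])

```text
time: 8.3
tool_pos: [0.4916, 0.2258, 0.1953]
tcp_rot: [-180.0, 30.1, -7.1]
ft_force: [-0.4, -0.5, -2.8]
width: 0.0332
finger_force: 60.5
```

Request:
move_arm(series=[{"dx":0.15,"dy":0,"dz":0,"ax":0,"ay":0,"az":0},{"dx":0.15,"dy":0,"dz":0,"ax":0,"ay":0,"az":0},{"dx":0.15,"dy":0,"dz":0,"ax":0,"ay":0,"az":0}])

```text
time: 8.6
tool_pos: [0.4929, 0.2257, 0.1945]
tcp_rot: [-180.0, 30.1, -7.1]
ft_force: [0.6, -0.3, -3.3]
width: 0.0331
finger_force: 60.5
```

Request:
move_arm(series=[{"dx":0.15,"dy":0,"dz":0,"ax":0,"ay":0,"az":0},{"dx":0.15,"dy":0,"dz":0,"ax":0,"ay":0,"az":0},{"dx":0.15,"dy":0,"dz":0,"ax":0,"ay":0,"az":0}])

```text
time: 8.9
tool_pos: [0.4942, 0.2255, 0.1938]
tcp_rot: [-180.0, 30.1, -7.1]
ft_force: [0.8, -0.4, -1.7]
width: 0.0336
finger_force: 60.5
```

Request:
move_arm(series=[{"dx":0.15,"dy":0,"dz":0,"ax":0,"ay":0,"az":0},{"dx":0.15,"dy":0,"dz":0,"ax":0,"ay":0,"az":0},{"dx":0.15,"dy":0,"dz":0,"ax":0,"ay":0,"az":0}])

```text
time: 9.2
tool_pos: [0.4955, 0.2253, 0.193]
tcp_rot: [-180.0, 30.1, -7.1]
ft_force: [-0.5, 0.4, -2.9]
width: 0.0334
finger_force: 60.5
```

Request:
move_arm(series=[{"dx":0.1,"dy":0,"dz":0,"ax":0,"ay":0,"az":0},{"dx":0.1,"dy":0,"dz":0,"ax":0,"ay":0,"az":0},{"dx":0.1,"dy":0,"dz":0,"ax":0,"ay":0,"az":0}])

```text
time: 9.5
tool_pos: [0.4961, 0.2253, 0.1927]
tcp_rot: [-180.0, 30.1, -7.1]
ft_force: [-1.0, -0.3, -2.4]
width: 0.0331
finger_force: 60.5
```

```bash
python3 -c "
from d import *
avg(4)"
```

```text
t 9.62 pos [0.4962 0.2253 0.1927] rpy [180.03  30.07  -7.13] F [-1.17  0.6  -1.42] sd [0. 0. 0.] [0.45 0.24 0.64]
force along n 0.36 sd 0.65 tip rel spot in tool mm [-5.1   0.25 -0.26]
d cm [-1.49 -0.03  0.03] a [0.   0.07 0.06]
```

Request:
move_arm(series=[{"dx":0.1,"dy":0,"dz":0,"ax":0,"ay":0,"az":0},{"dx":0.1,"dy":0,"dz":0,"ax":0,"ay":0,"az":0}])

```text
time: 9.9
tool_pos: [0.4969, 0.2252, 0.1922]
tcp_rot: [-180.0, 30.1, -7.1]
ft_force: [-2.5, -0.6, -0.2]
width: 0.0331
finger_force: 60.5
```

```bash
python3 -c "
from d import *
avg(5)"
```

```text
t 10.05 pos [0.4969 0.2252 0.1922] rpy [180.03  30.09  -7.13] F [-2.79  0.01 -0.43] sd [0. 0. 0.] [0.27 0.45 0.32]
force along n 2.18 sd 0.28 tip rel spot in tool mm [-4.18  0.25 -0.26]
d cm [-1.58 -0.03  0.03] a [0.01 0.09 0.06]
```

Request:
move_arm(series=[{"dx":0.07,"dy":0,"dz":0,"ax":0,"ay":0,"az":0},{"dx":0.07,"dy":0,"dz":0,"ax":0,"ay":0,"az":0},{"dx":0.07,"dy":0,"dz":0,"ax":0,"ay":0,"az":0}])

```text
time: 10.45
tool_pos: [0.4975, 0.2251, 0.1918]
tcp_rot: [-180.0, 30.1, -7.1]
ft_force: [-4.2, 0.4, 0.1]
width: 0.0332
finger_force: 60.5
```

```bash
python3 - <<'E'
from d import *
avg(8)
import cv2
np.savez("scene3.npz",**snapshot("scene"))
S=np.load("scene3.npz")["img"]
cv2.imwrite("pics/p3.png",cv2.resize(S[205:265,270:330],(600,600),interpolation=cv2.INTER_CUBIC)[:,:,::-1])
E
```

```text
t 10.68 pos [0.4976 0.2251 0.1918] rpy [180.03  30.07  -7.13] F [-4.39  0.21  0.83] sd [0. 0. 0.] [0.45 0.39 0.29]
force along n 4.21 sd 0.43 tip rel spot in tool mm [-3.38  0.25 -0.21]
d cm [-1.66 -0.03  0.02] a [0.   0.07 0.06]
```

View pics/p3.png

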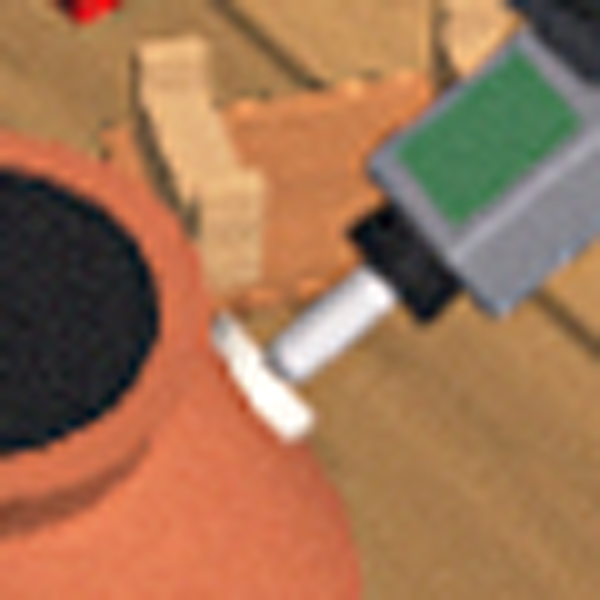

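The nose rests on the middle of the button (button edge from (220,320) to (310,430), nose at about (278,368)) with about 5.4 N. I'll hold here.

Request:
move_arm(series=[{"dx":0,"dy":0,"dz":0,"ax":0,"ay":0,"az":0},{"dx":0,"dy":0,"dz":0,"ax":0,"ay":0,"az":0},{"dx":0,"dy":0,"dz":0,"ax":0,"ay":0,"az":0},{"dx":0,"dy":0,"dz":0,"ax":0,"ay":0,"az":0},{"dx":0,"dy":0,"dz":0,"ax":0,"ay":0,"az":0},{"dx":0,"dy":0,"dz":0,"ax":0,"ay":0,"az":0},{"dx":0,"dy":0,"dz":0,"ax":0,"ay":0,"az":0},{"dx":0,"dy":0,"dz":0,"ax":0,"ay":0,"az":0}])

```text
time: 11.7
tool_pos: [0.4977, 0.2251, 0.1917]
tcp_rot: [-180.0, 30.1, -7.1]
ft_force: [-5.1, 0.2, -0.0]
width: 0.0333
finger_force: 60.5
```

Request:
move_arm(series=[{"dx":0,"dy":0,"dz":0,"ax":0,"ay":0,"az":0},{"dx":0,"dy":0,"dz":0,"ax":0,"ay":0,"az":0},{"dx":0,"dy":0,"dz":0,"ax":0,"ay":0,"az":0},{"dx":0,"dy":0,"dz":0,"ax":0,"ay":0,"az":0},{"dx":0,"dy":0,"dz":0,"ax":0,"ay":0,"az":0},{"dx":0,"dy":0,"dz":0,"ax":0,"ay":0,"az":0},{"dx":0,"dy":0,"dz":0,"ax":0,"ay":0,"az":0},{"dx":0,"dy":0,"dz":0,"ax":0,"ay":0,"az":0}])

```text
time: 12.5
tool_pos: [0.4978, 0.2251, 0.1917]
tcp_rot: [-180.0, 30.0, -7.1]
ft_force: [-4.4, 0.1, 1.0]
width: 0.0334
finger_force: 60.5
```

```bash
python3 -c "
from d import *
avg(12,dist=.05)"
```

```text
t 12.82 pos [0.4978 0.2251 0.1917] rpy [180.03  30.05  -7.13] F [-4.83  0.7   0.55] sd [0. 0. 0.] [0.78 0.55 0.43]
force along n 4.5 sd 0.62 tip rel spot in tool mm [-3.21  0.27 -0.26]
d cm [-4.68 -0.03  0.03] a [0.   0.05 0.06]
```

Request:
move_arm(series=[{"dx":-0.2,"dy":0,"dz":0,"ax":0,"ay":0,"az":0},{"dx":-0.5,"dy":0,"dz":0,"ax":0,"ay":0,"az":0},{"dx":-1.2,"dy":0,"dz":0,"ax":0,"ay":0,"az":0},{"dx":-2.5,"dy":0,"dz":0,"ax":0,"ay":0,"az":0},{"dx":-4,"dy":0,"dz":0,"ax":0,"ay":0,"az":0},{"dx":-5,"dy":0,"dz":0,"ax":0,"ay":0,"az":0},{"dx":-5,"dy":0,"dz":0,"ax":0,"ay":0,"az":0}])

```text
time: 13.8
tool_pos: [0.4542, 0.2308, 0.218]
tcp_rot: [-179.9, 29.9, -7.1]
ft_force: [-0.5, 0.6, -3.6]
width: 0.0328
finger_force: 60.4
```

```bash
python3 -c "
from d import *
delta([.450,.0866,.17],down(-20.2))"
```

```text
t 13.8 pos [0.4542 0.2308 0.218 ] rpy [-179.92   29.93   -7.07] q [ 12.  23.  83.  10. 103. 108.] F [-0.54  0.58 -3.64] w 0.0328
d cm [ 3.57 14.37  3.47] a deg [ 3.35 29.81 12.81]
```

Request:
move_arm(series=[{"dx":0,"dy":3,"dz":0,"ax":0,"ay":0,"az":0},{"dx":0,"dy":6.5,"dz":0.5,"ax":0.7,"ay":6,"az":2.6},{"dx":1.2,"dy":10,"dz":1.2,"ax":1.6,"ay":14,"az":6},{"dx":2.4,"dy":13,"dz":2.4,"ax":2.5,"ay":22,"az":9.5},{"dx":3.6,"dy":14.4,"dz":3.5,"ax":3.4,"ay":29.8,"az":12.8},{"dx":3.6,"dy":14.4,"dz":3.5,"ax":3.4,"ay":29.8,"az":12.8},{"dx":3.6,"dy":14.4,"dz":3.5,"ax":3.4,"ay":29.8,"az":12.8},{"dx":3.6,"dy":14.4,"dz":3.5,"ax":3.4,"ay":29.8,"az":12.8}])

```text
time: 14.6
tool_pos: [0.4527, 0.0863, 0.17]
tcp_rot: [-179.9, -0.0, -20.2]
ft_force: [-0.3, 0.4, -1.9]
width: 0.0334
finger_force: 60.5
```

```bash
python3 - <<'E'
from d import *
snapshot("scene");snapshot("scene");snapshot("scene");snapshot("scene")
delta([.450,.0866,.0455],down(-20.2))
E
```

```text
t 14.8 pos [0.4521 0.0863 0.1692] rpy [-1.7998e+02  5.0000e-02 -2.0190e+01] q [ -0.   3. 109.   0.  69. 110.] F [ 0.2  -0.15 -2.73] w 0.0331
d cm [-0.2   0.05 12.37] a deg [-0.02  0.05  0.01]
```

Request:
move_arm(series=[{"dx":-0.2,"dy":0.05,"dz":3,"ax":0,"ay":0,"az":0},{"dx":-0.2,"dy":0.05,"dz":6,"ax":0,"ay":0,"az":0},{"dx":-0.2,"dy":0.05,"dz":8,"ax":0,"ay":0,"az":0},{"dx":-0.2,"dy":0.05,"dz":10,"ax":0,"ay":0,"az":0},{"dx":-0.2,"dy":0.05,"dz":10,"ax":0,"ay":0,"az":0},{"dx":-0.2,"dy":0.05,"dz":10,"ax":0,"ay":0,"az":0}])

```text
time: 15.4
tool_pos: [0.4487, 0.0863, 0.0685]
tcp_rot: [180.0, 0.1, -20.2]
ft_force: [0.2, -0.1, -2.8]
width: 0.0335
finger_force: 60.5
```

```bash
python3 - <<'E'
from d import *
for i in range(4): snapshot("scene")
delta([.450,.0866,.0455],down(-20.2))
E
```

```text
t 15.6 pos [0.4496 0.0862 0.0698] rpy [-1.7996e+02 -5.0000e-02 -2.0230e+01] q [ -0.  11. 113.   0.  56. 110.] F [-0.52 -0.63 -2.34] w 0.0336
d cm [ 0.02 -0.05  2.43] a deg [-0.04 -0.05 -0.03]
```

Request:
move_arm(series=[{"dx":0,"dy":-0.05,"dz":0.6,"ax":0,"ay":0,"az":0},{"dx":0,"dy":-0.05,"dz":1.2,"ax":0,"ay":0,"az":0},{"dx":0,"dy":-0.05,"dz":1.8,"ax":0,"ay":0,"az":0},{"dx":0,"dy":-0.05,"dz":2.2,"ax":0,"ay":0,"az":0},{"dx":0,"dy":-0.05,"dz":2.4,"ax":0,"ay":0,"az":0},{"dx":0,"dy":-0.05,"dz":2.4,"ax":0,"ay":0,"az":0}])

```text
time: 16.2
tool_pos: [0.4476, 0.0866, 0.0448]
tcp_rot: [179.9, 0.2, -20.2]
ft_force: [-5.5, -0.4, 5.4]
width: 0.0331
finger_force: 61.9
```

```bash
python3 - <<'E'
from d import *
for i in range(4): snapshot("scene")
delta([.450,.0866,.0447],down(-20.2))
E
```

```text
t 16.4 pos [0.4476 0.0866 0.0447] rpy [179.93   0.22 -20.24] q [  0.  14. 114.   0.  52. 110.] F [-5.25 -0.8   6.48] w 0.0336
d cm [ 0.23 -0.08  0.  ] a deg [ 0.07  0.22 -0.04]
```

Request:
move_arm(series=[{"dx":0,"dy":0,"dz":-0.4,"ax":0,"ay":0,"az":0},{"dx":0,"dy":0,"dz":-0.4,"ax":0,"ay":0,"az":0},{"dx":0,"dy":0,"dz":-0.4,"ax":0,"ay":0,"az":0},{"dx":0,"dy":0,"dz":-0.4,"ax":0,"ay":0,"az":0},{"dx":0,"dy":0,"dz":-0.25,"ax":0,"ay":0,"az":0},{"dx":0,"dy":0,"dz":-0.15,"ax":0,"ay":0,"az":0},{"dx":0,"dy":0,"dz":-0.05,"ax":0,"ay":0,"az":0},{"dx":0,"dy":0,"dz":-0.05,"ax":0,"ay":0,"az":0}])

```text
time: 17.2
tool_pos: [0.4483, 0.0866, 0.0449]
tcp_rot: [180.0, 0.1, -20.2]
ft_force: [0.1, -0.1, -1.0]
width: 0.0334
finger_force: 60.9
```

```bash
python3 - <<'E'
from d import *
for i in range(4): snapshot("scene")
delta([.450,.0866,.0447],down(-20.2))
E
```

```text
t 17.4 pos [0.4483 0.0866 0.0449] rpy [ 1.7998e+02  1.2000e-01 -2.0240e+01] q [  0.  14. 114.   0.  52. 110.] F [-1.31  0.2  -1.18] w 0.0338
d cm [ 0.16 -0.06  0.02] a deg [ 0.02  0.12 -0.04]
```

Request:
move_arm(series=[{"dx":0,"dy":0,"dz":-0.2,"ax":0,"ay":0,"az":0},{"dx":0.15,"dy":-0.05,"dz":-0.2,"ax":0,"ay":0,"az":0},{"dx":0.15,"dy":-0.05,"dz":-0.2,"ax":0,"ay":0,"az":0},{"dx":0.15,"dy":-0.05,"dz":-0.1,"ax":0,"ay":0,"az":0},{"dx":0.15,"dy":-0.05,"dz":0,"ax":0,"ay":0,"az":0},{"dx":0.15,"dy":-0.05,"dz":0,"ax":0,"ay":0,"az":0},{"dx":0.15,"dy":-0.05,"dz":0,"ax":0,"ay":0,"az":0}])

```text
time: 18.1
tool_pos: [0.4499, 0.0866, 0.0449]
tcp_rot: [180.0, 0.1, -20.2]
ft_force: [-0.1, 0.4, -1.0]
width: 0.0331
finger_force: 60.9
```

```bash
python3 - <<'E'
from d import *
for i in range(4): snapshot("scene")
delta([.450,.0866,.0447],down(-20.2))
E
```

```text
t 18.3 pos [0.4499 0.0865 0.0449] rpy [ 1.7998e+02  1.1000e-01 -2.0250e+01] q [  0.  14. 113.   0.  52. 110.] F [-0.16 -0.21 -0.45] w 0.0332
d cm [ 0.01 -0.01  0.02] a deg [ 0.02  0.11 -0.05]
```

The meter is seated at the original pose. I'll open to 0.7 and lift straight up.

Request:
move_arm(series=[{"dx":0,"dy":0,"dz":0,"ax":0,"ay":0,"az":0},{"dx":0,"dy":0,"dz":0,"ax":0,"ay":0,"az":0},{"dx":0,"dy":0,"dz":0,"ax":0,"ay":0,"az":0},{"dx":0,"dy":0,"dz":0,"ax":0,"ay":0,"az":0},{"dx":0,"dy":0,"dz":0,"ax":0,"ay":0,"az":0},{"dx":0,"dy":0,"dz":0,"ax":0,"ay":0,"az":0}], fingers=0.7)

```text
time: 18.9
tool_pos: [0.45, 0.0866, 0.0449]
tcp_rot: [180.0, 0.1, -20.2]
ft_force: [-0.2, 0.7, 0.4]
width: 0.0598
finger_force: 0.0
```

Request:
move_arm(series=[{"dx":0,"dy":0,"dz":-1,"ax":0,"ay":0,"az":0},{"dx":0,"dy":0,"dz":-3,"ax":0,"ay":0,"az":0},{"dx":0,"dy":0,"dz":-6,"ax":0,"ay":0,"az":0},{"dx":0,"dy":0,"dz":-10,"ax":0,"ay":0,"az":0},{"dx":0,"dy":0,"dz":-14,"ax":0,"ay":0,"az":0},{"dx":0,"dy":0,"dz":-16,"ax":0,"ay":0,"az":0},{"dx":0,"dy":0,"dz":-16,"ax":0,"ay":0,"az":0},{"dx":0,"dy":0,"dz":-16,"ax":0,"ay":0,"az":0}])

```text
time: 19.7
tool_pos: [0.4502, 0.0865, 0.2053]
tcp_rot: [180.0, 0.1, -20.2]
ft_force: [-0.7, 0.3, 0.0]
width: 0.0598
finger_force: 0.0
```

```bash
python3 - <<'E'
from h import *
from station import snapshot
s=snapshot("scene")
S0=load("scene0.npz")
for I in(S0,s): print(blob(I,(270,195,335,225),(45,60,40),(90,255,255))[0],blob(I,(235,215,300,255),(0,0,0),(180,255,60))[0])
cv2.imwrite("pics/e.png",cv2.resize(s["img"],(768,576),interpolation=cv2.INTER_CUBIC)[:,:,::-1])
E
```

```text
[292.671875  210.4765625] [266.18095826 235.80896566]
[292.34908136 210.25459318] [266.18488779 235.79205271]
```

View pics/e.png

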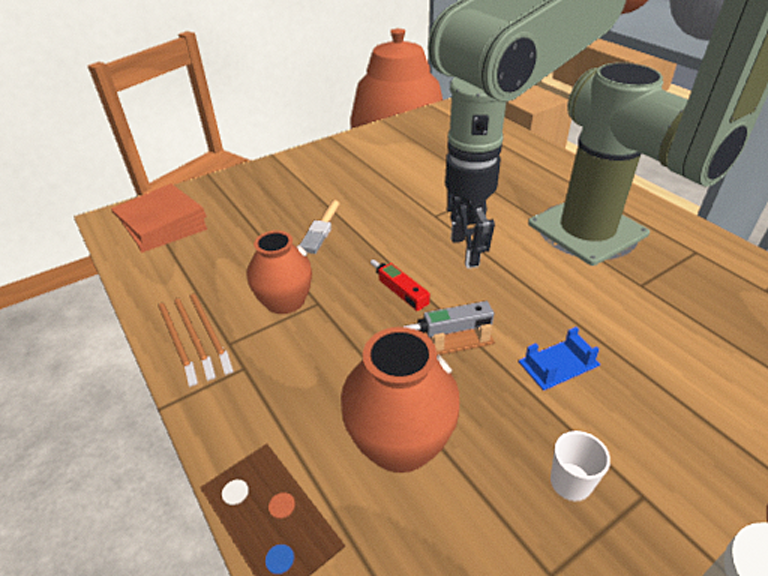

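The meter is back in its cradle at (455,320), screen up with the nose the same way. The jar has not moved and the gripper is clear.

```bash
python3 -c "
from station import bot
print(bot.finish_job())"
```

```text
the job is handed in; nothing more can be done
None
```

The meter pressed the middle of the large jar's button at about 5.4 N for over two seconds. It is back in its cradle as it was, released with the arm clear; the large jar did not move, and I handed the job in at about 20 s.

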